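# Draw the dust-cabinet hatch shut with the hook pole

### The job

With the short hook pole, hook the steel ring on the raised sloping hatch of the clear dust cabinet, draw the hatch gently all the way down its slope and snug it against its stop with a steady pull of about 15 N for half a second; pole and cabinet must never strain against each other with more than 25 N, and the gripper must not touch the cabinet or hatch. Then unhook the pole and lay it back in its wooden cradle as it lay before, without dropping it, leaving the hatch shut and everything else on the bench where it is.

Things in the scene. Friction and masses are not known exactly. Their poses are not given: they have to be found in the camera images.
- pole: loose hook pole, 0.2-0.3 kg. Wood handle 150 x 22 x 24 mm (x, y, z); origin: centre of its underside; x points to the hook, z up as it lies. A steel rod, 8 mm thick, runs on from the handle's front end, its axis at z = 12 mm; at x = 185 mm it bends square down (-z) into a straight 8 mm hook leg that ends at z = -26 mm. Balance point about x = 30 mm.
- hook_tip (a point): the round end of the hook's leg, at (185, 0, -26) mm in the pole's frame; same axes as the pole.
- cradle_seat (a point): pole's fixed wooden cradle, left or right of the cabinet: two saddles 12 mm thick at x = -45 and +45 mm, fingers fit between. Point: midway between them at floor height (48 mm over the bench), where the handle's underside centre rests; x along the pole to its hook, z up. Lips 14 mm high, 36 mm apart, flank each saddle; base plate 130 x 70 x 8 mm.
- sash (a joint): how far the hatch stands open up its slope (m), 0.085-0.115 at the start; 0: shut, against its hard stop. It stays wherever it is left. Sliding it takes a pull of 3 to 6 N along the slope; once it is at the stop the pull rises steeply (within a few mm of hand movement, as arm, grip and hook give), and only there can the wanted 15 N be reached.
- sash_rail (a point): middle of the front face of the bar (234 x 18 mm) along the hatch's lower edge, moving with it. x: up the slope (35 degrees), y: left along the bar, z: square out of the hatch, up. The steel ring lies flat in the x-y plane here (hole along z, 18 mm; wire 6 mm; 30 mm outside), its centre at x = -34, z = 0 mm, clear above and 25 mm below.
- bar_left (a point): left end of that bar's front face, at y = +117 mm from its middle, same axes. The ring is NOT always at the bar's middle: its clamp (24 mm wide, 10 mm out from the bar, with a short neck to the ring) may be fixed anywhere so that the ring's centre is 83 to 151 mm from this end: find where by eye or by feel. A sideways touch of up to 10 N does not shift it.
- cabinet: dust cabinet fixed on the bench: clear panes in an aluminium frame, 260 mm wide (y), 250 deep (x), its sloping top open where the hatch runs; back posts about 380 mm high. Origin on the bench, mid width, 110 mm behind the lower edge of the closed hatch (which is 210 mm up); x to its back. The front pane stands 15 mm behind that edge.
- driver: loose screwdriver lying on the bench, about 220 mm long, no hook; a bystander
- clock_back: bare steel clock disc, 140 mm across, 22 mm high, lying on the bench; a bystander. Origin under its centre.
- movement: black square clock movement, 56 x 56 x 16 mm; a bystander. Origin under its centre.
- puck: small black round case, 56 mm across, 24 mm high; a bystander. Origin under its centre.
- tray_b: cream parts tray, 160 x 110 x 45 mm; a bystander. Origin under its centre.
- jar: small jar, 60 mm across, 80 mm high; a bystander. Origin under its centre.

How it is judged:
By the outcome, as a careful person would: the job done as asked, in the order asked, and still so for the second after the job is handed in, with the robot touching nothing.
It also fails if it takes over 72 s, if anything falls off the work surface, if the arm or the gripper's body presses on something with over 40 N, if the wrist force passes 120 N, or if a joint passes its speed limit or range.

### The arm

A 6-joint arm with a two-finger parallel gripper is mounted at the origin on the work surface. World frame = base frame: x ahead of the robot, y to its left, z up, the work surface at z = 0. Lengths are in m, angles in rad, forces in N, time in s.
With the tool pointing down it reaches from about 0.275 to 0.75 m from the base axis. Payload 10.2 kg.
Tool frame: the origin (TCP) lies midway between the tips of the shut fingers; the grasp point (between the pads) lies 19 mm behind it; z points along the fingers, y is the line along which they close (so a half turn about z gives the same grasp; the last joint's range is limited). The gripper opens to 88 mm and grips with 3 to 60 N. Pads are 18 mm wide; open, the fingers measure 123 mm over their backs; the gripper's body (75 mm by 187 mm) begins 45 mm behind the grasp point.
Start: joints at [-1.334, 0.313, 1.498, -0, 1.331, -0.223], TCP at [0.233, -0.47, 0.239] pointing down, gripper open.
Joint ranges: [-2.94, 2.94], [-0.97, 2.17], [0.19, 2.56], [-1.23, 4.37], [0.02, 3.11], [-2.88, 2.88]. Speed limits (rad/s): [2.39, 2.39, 3.01, 3.14, 3.14, 3.14].

### API

Orientations are given as a unit quaternion [w, x, y, z].
In Python, from rig import bot gives the robot as it stands.
- The arm moves only by the shell command python3 -m jog 'ROWS' [OPENING] [FORCE]. ROWS is text: rows parted by semicolons, each of 6 numbers parted by spaces: the shift along the tool's x, y, z normalised to -1 to 1, where 1 is 15 cm, then the turn, a rotation vector about the tool's x, y, z normalised to -1 to 1, where 1 is pi/4 rad. In form: tx ty tz ax ay az; .... A call has 1 to 12 rows; each row is the pose to reach, as a shift and turn from the pose commanded when the call began, along the tool's axes at that moment; what a row does not reach only later rows make up. A row lasts 1/12 s, in which the tool goes at most 41.7 mm and 7.16 degrees, less where a joint would pass 70% of its speed; a pose out of reach is approached as far as the arm can. A call with a number of a shift or a turn outside -1 to 1 is refused whole. A call with a gripper value outside its range is refused whole. OPENING is the closure in counts, from 0 (fully open) to 255 (shut), set as the call begins (- or left out, the last holds). The fingers move at their own pace and stop on an object; FORCE is the grip in N (left out, the last holds). Time passes only in rows, so rows that repeat a pose let the fingers close. It gives the time, the measured TCP pose, the force, the opening and the grip force at its end, in the units of the state.
- bot.state(): the state, without advancing time (a new reading comes with each control period).
- bot.grab_frame(name): name is "scene" or "top"; returns (picture, depth): 420x560x3 uint8, red, green, blue; 420x560 float32, m along the optical axis (not along the pixel's ray), 0 where there is no reading.
- bot.calibration(name): a dict with "camera_matrix" (3x3 intrinsics, pixels), "R" (3x3) and "t" (3): a world point X has camera coordinates R X + t. Camera axes: x right, y down, z forward; pixel columns grow to the right and rows downward; lengths in m; the calibration is good to about 2 mm. A picture is of the moment at which its call begins. calibration takes no time and is no camera call.
- bot.job_done(): hands the job in; it is judged then, once.
Trained networks look in the newest picture that a camera, given by its name, has taken for a name from the list of things; names that differ only in an ending like _2 or _b are one class to them, and where a whole thing is asked for, a point or a joint stands for the part that bears it (a point fixed in the world has none). Each returns a list of dicts, best first, with "p" (0 to 1); they miss things now and then, are a little off and sometimes report something else, mostly with a low value. They report only what shows in the picture. A call takes as long as a camera call.
- bot.recognise(camera, thing): "at" ([x, y, z] in m, in world coordinates, good to about 4 mm: the middle of the surface that is visible of it).
The state is a dict: "time": time; "joint_pos": joint angles; "qd": joint speeds; "tau": joint torques, N m; "position": TCP position; "orientation": TCP orientation; "ft_force": force on the tool from outside, world axes, zero at the start; "moment": the same for the moment, N m; "grip_width": opening from 0.0 (shut) to 1.0 (fully open); "finger_force": force on a finger pad.
Only numpy, scipy, OpenCV 4.12 (cv2) and the standard library are available. Lean on these libraries where they do the work, as an engineer would, in place of code of your own. Each camera call takes 0.05 s, during which the arm holds its last target. There are 200 camera calls.

## Working session

There is one attempt and no reset: what is moved stays moved. The work goes in short steps, Python scripts to look and compute and a shell command to move; the robot and the scene stay as the last step left them, time stands still between calls to the robot, and variables do not carry over. Pictures are saved under pics/ and viewed, at most 10 in all, crops included, and the job is handed in when it is done.

```bash
mkdir -p pics; ls
cat > h.py <<'E'
import numpy as np, cv2
from rig import bot
from scipy.spatial.transform import Rotation as Rn
def cloud(name):
    p,d=bot.grab_frame(name); c=bot.calibration(name); K=np.array(c["camera_matrix"]);R=np.array(c["R"]);t=np.array(c["t"])
    v,u=np.indices(d.shape); X=np.stack([(u-K[0,2])/K[0,0]*d,(v-K[1,2])/K[1,1]*d,d],-1)
    W=(X-t)@R; W[d==0]=np.nan
    return p,W
def save(p,f,box=None,s=1):
    if box: p=p[box[1]:box[3],box[0]:box[2]]
    cv2.imwrite('pics/'+f,cv2.resize(p[...,::-1],None,fx=s,fy=s,interpolation=cv2.INTER_CUBIC))
E
python3 - <<'E'
from h import *
for n in("scene","top"):
    p,W=cloud(n); save(p,n+'0.png',s=1.4); np.save(n+'W.npy',W); cv2.imwrite(n+'.bmp',p[...,::-1])
    for th in("pole","hook_tip","sash_rail","bar_left","cabinet","sash","driver","clock_back","movement","puck","tray_b","jar"):
        print(n,th,[(np.round(r["at"],3).tolist(),round(r["p"],2)) for r in bot.recognise(n,th)[:2]])
    c=bot.calibration(n); print(np.round(-np.array(c["R"]).T@c["t"],3))
print(bot.state())
E
```

```text
pics
scene pole [([0.465, 0.271, 0.072], 0.61)]
scene hook_tip [([0.461, 0.273, 0.068], 0.59)]
scene sash_rail [([0.827, 0.027, 0.346], 0.8)]
scene bar_left [([0.83, 0.025, 0.348], 0.7)]
scene cabinet [([0.815, 0.046, 0.094], 0.8)]
scene sash [([0.832, 0.027, 0.345], 0.72)]
scene driver [([0.431, -0.288, 0.022], 0.73)]
scene clock_back [([0.418, -0.078, 0.019], 0.91), ([0.825, 0.024, 0.346], 0.16)]
scene movement []
scene puck [([0.407, 0.133, 0.022], 0.78)]
scene tray_b [([0.588, 0.44, 0.014], 0.88)]
scene jar [([0.657, -0.413, 0.059], 0.96)]
[ 1.286 -0.095  0.824]
top pole [([0.461, 0.274, 0.074], 0.87), ([0.813, 0.035, 0.332], 0.26)]
top hook_tip [([0.457, 0.27, 0.072], 0.76), ([0.785, 0.03, 0.3], 0.59)]
top sash_rail [([0.808, 0.038, 0.332], 0.92)]
top bar_left [([0.81, 0.037, 0.329], 0.9)]
top cabinet [([0.783, 0.03, 0.299], 0.7)]
top sash [([0.81, 0.035, 0.331], 0.62)]
top driver [([0.419, -0.288, 0.023], 0.67)]
top clock_back [([0.411, -0.073, 0.021], 0.79)]
top movement [([0.583, 0.44, 0.006], 0.63), ([0.505, 0.104, 0.015], 0.58)]
top puck [([0.395, 0.137, 0.024], 0.65), ([0.809, 0.034, 0.335], 0.48)]
top tray_b [([0.585, 0.438, 0.003], 0.69)]
top jar [([0.635, -0.407, 0.08], 0.84)]
[0.432 0.019 1.161]
{'time': 1.3, 'joint_pos': array([-1.33438397e+00,  3.12891948e-01,  1.49771001e+00, -4.16389705e-05,
        1.33101623e+00, -2.23369143e-01]), 'qd': array([-0.00128208, -0.0005895 , -0.00069227,  0.0009017 ,  0.00076109,
        0.00118192]), 'tau': array([ 2.12661129e-03, -4.02106476e+01, -2.52415913e+01,  6.96192426e-02,
        3.19564773e-02, -1.87188112e-05]), 'position': array([ 0.23296334, -0.47047702,  0.23872052]), 'orientation': array([-1.26359772e-05,  9.73690169e-01,  2.27875963e-01, -2.03066194e-05]), 'ft_force': array([ 0.51746898, -0.85045908, -0.52724666]), 'moment': array([-0.06983284,  0.08186799,  0.01865746]), 'finger_force': 0.0, 'grip_width': 0.9993608157070321}
```

View pics/scene0.png

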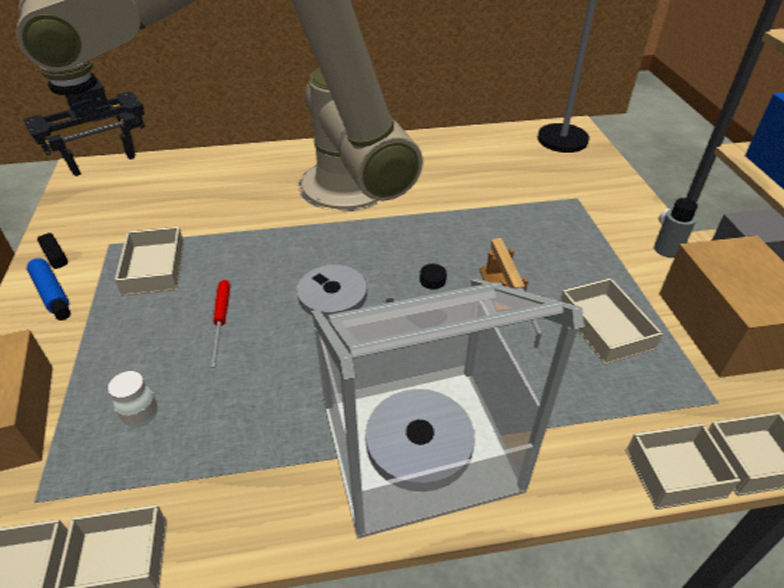

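View pics/top0.png

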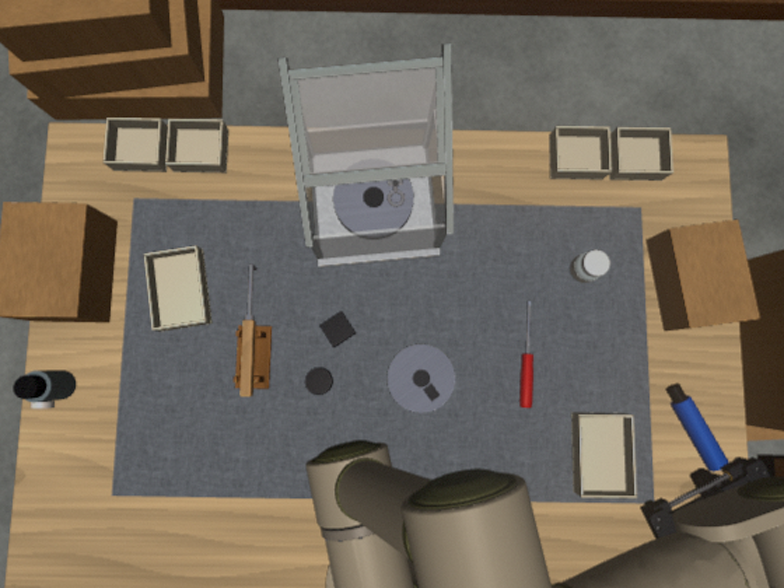

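Scene: cabinet at top centre of the top view, with its hatch bar from (305,178) to (445,168) and the ring at about (396,197), right of the bar's middle. The pole lies in its cradle, handle (247,322)-(247,395), hook at (252,268), pointing to +x.

Run:
```python
from h import *
p=cv2.imread('top.bmp')[...,::-1]; W=np.load('topW.npy')
a=cv2.resize(p[110:190,195:335],None,fx=5,fy=5,interpolation=cv2.INTER_CUBIC)
b=cv2.resize(p[180:290,155:205],None,fx=3.6,fy=3.6,interpolation=cv2.INTER_CUBIC)
o=np.zeros((400,700+b.shape[1],3),np.uint8);o[:400,:700]=a;o[:b.shape[0],700:]=b[:400]
o=cv2.resize(o,None,fx=.9,fy=.9);save(o,'c1.png')
m=(W[...,2]>.066)&(W[...,2]<.078)&(abs(W[...,0]-.46)<.1)&(abs(W[...,1]-.27)<.04)
P=W[m]; rect=cv2.minAreaRect((P[:,:2]*1000).astype(np.float32)); print('handle',rect,np.median(P[:,2]),len(P))
m=(W[...,2]>.045)&(W[...,2]<.075)&(W[...,0]>.54)&(W[...,0]<.7)&(abs(W[...,1]-.27)<.05)
P=W[m]; print('rod',P[np.argsort(P[:,0])][::max(1,len(P)//12)].round(3).tolist())
# bar/ring pixels
for r in range(116,146,2): print(r,[None if np.isnan(W[r,c,2]) else tuple((W[r,c]*1000).round().astype(int).tolist()) for c in (225,250,276,279,282,286,290,300)])
```

```text
handle ((453.3877868652344, 273.1687927246094), (169.98025512695312, 22.515583038330078), 0.6276979446411133) 0.07073090295643342 448
rod [[0.541, 0.276, 0.063], [0.547, 0.273, 0.063], [0.553, 0.271, 0.061], [0.561, 0.276, 0.064], [0.567, 0.277, 0.063], [0.573, 0.272, 0.059], [0.581, 0.275, 0.062], [0.587, 0.278, 0.061], [0.593, 0.279, 0.059], [0.601, 0.273, 0.061], [0.609, 0.276, 0.063], [0.615, 0.274, 0.062], [0.622, 0.272, 0.058], [0.627, 0.277, 0.061]]
116 [(755, 123, 299), (757, 66, 294), (759, 7, 292), (761, 0, 289), (760, -7, 291), (761, -16, 289), (761, -25, 290), (762, -48, 288)]
118 [(751, 123, 296), (755, 66, 289), (756, 7, 289), (757, 0, 287), (757, -7, 287), (756, -16, 289), (755, -25, 292), (756, -48, 292)]
120 [(748, 123, 291), (750, 66, 287), (749, 7, 294), (751, 0, 290), (750, -7, 293), (751, -16, 291), (752, -25, 289), (752, -48, 290)]
122 [(743, 123, 291), (745, 66, 291), (746, 7, 290), (746, 0, 291), (746, -7, 291), (746, -16, 292), (747, -25, 290), (749, -49, 286)]
124 [(738, 123, 292), (740, 66, 290), (741, 7, 289), (742, 0, 289), (742, -7, 287), (743, -16, 285)
[... 645 characters left out ...]
, (801, -27, 37), (800, -39, 40), (810, -70, 12)]
136 [(801, 156, 8), (792, 79, 40), (794, 2, 37), (721, -1, 264), (722, -8, 264), (722, -18, 262), (794, -39, 42), (805, -71, 8)]
138 [(794, 155, 10), (787, 79, 38), (787, 2, 41), (717, -1, 262), (787, -15, 42), (717, -18, 262), (789, -39, 38), (798, -70, 10)]
140 [(786, 154, 17), (779, 78, 43), (780, 2, 43), (783, -7, 37), (781, -15, 42), (714, -18, 259), (782, -39, 39), (790, -70, 15)]
142 [(777, 153, 23), (775, 78, 36), (775, 2, 40), (776, -7, 39), (776, -15, 40), (709, -18, 257), (776, -39, 39), (784, -70, 15)]
144 [(770, 153, 28), (768, 78, 39), (769, 2, 41), (705, -2, 254), (770, -16, 39), (705, -18, 254), (771, -39, 38), (779, -70, 12)]
```

View pics/c1.png

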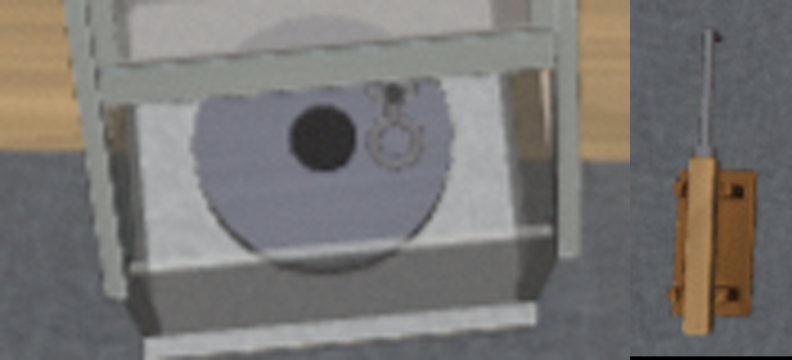

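Ring centre sits at full-frame top pixel (283,141), about (0.711,-0.010,0.258). Next: fit the yaws and work out the route to the grasp.

```bash
cat >> h.py <<'E'
def pose():
    s=bot.state(); q=s["orientation"]; return s,np.array(s["position"]),Rn.from_quat([q[1],q[2],q[3],q[0]])
def row(P,R,frm=None):
    s,p,r=pose()
    if frm: p,r=frm
    t=r.inv().apply(np.array(P)-p)/.15; a=(r.inv()*R).as_rotvec()/(np.pi/4)
    print('row',' '.join('%.3f'%v for v in np.r_[t,a]),'n>=%d'%np.ceil(max(np.linalg.norm(t)*.15/.0417,np.linalg.norm(a)*45/7.16)))
def Rpole(yaw,pitch): # pole axes, pitch: nose up (deg)
    return Rn.from_euler('ZY',[yaw,-pitch],degrees=True)
FLIP=Rn.from_euler('x',180,degrees=True)  # tool = pole*FLIP: tool x=pole x, z=-pole z
E
python3 - <<'E'
from h import *
W=np.load('topW.npy')
L=[];U=[]
for c in range(225,312):
    z=W[100:150,c,2]; x=W[100:150,c]
    rr=[r for r in range(105,145) if .262<W[r,c,2]<.32 and W[r,c,0]<.78]
    if rr: L.append(W[rr,c])
P=np.concatenate(L)
B=np.array([l[-1] for l in L if not -35<l[-1][1]<15]); B=B[(B[:,1]<115)&(B[:,1]>-50)]
k=np.polyfit(B[:,1],B[:,0],1); print('edge x vs y',k,np.degrees(np.arctan(-k[0])))
T=np.array([W[108:120,c][np.nanargmax(W[108:120,c,2])] for c in range(225,312)])
p=cv2.imread('top.bmp'); g=p.astype(float)
# handle axis
H=W[(W[...,2]>.064)&(abs(W[...,0]-.45)<.06)&(abs(W[...,1]-.273)<.03)]
xs=np.linspace(.395,.505,12); m=[(np.percentile(H[abs(H[:,0]-x)<.006,1],[3,97]).mean()) for x in xs]
k=np.polyfit(xs,m,1); print('handle y',np.polyval(k,.443),np.degrees(np.arctan(k[0])))
m=(W[...,2]>.05)&(W[...,2]<.075)&(abs(W[...,1]-.273)<.015); print('x ext',np.nanmin(W[m][:,0]),np.nanmax(W[m][:,0]))
for y0 in (.262,.284):pass
m=(W[...,2]>.066)&(abs(W[...,1]-.273)<.012)&(abs(W[...,0]-.45)<.12); print('handle x ext',np.percentile(W[m][:,0],[0.5,99.5]))
ring=W[134:149,275:293].reshape(-1,3); ring=ring[(ring[:,2]>.24)&(ring[:,0]<.7235)]; print('ring',len(ring),ring.min(0),ring.max(0),ring.mean(0))
row([.36,-.20,.24],Rpole(.8,0)*FLIP)
row([.46,.273,.24],Rpole(.8,0)*FLIP)
E
```

```text
Traceback (most recent call last):
IndexError: too many indices for array: array is 1-dimensional, but 2 were indexed
```

Run:
```python
from h import *
W=np.load('topW.npy')
B=[]
for c in range(225,312):
    rr=[r for r in range(105,145) if .262<W[r,c,2]<.32 and W[r,c,0]<.78]
    if rr: B.append(W[rr[-1],c])
B=np.array(B);B=B[(B[:,1]<.115)&(B[:,1]>-.05)&~((B[:,1]>-.035)&(B[:,1]<.015))]
k=np.polyfit(B[:,1],B[:,0],1); print('edge x vs y',k,np.degrees(np.arctan(-k[0])))
H=W[(W[...,2]>.064)&(abs(W[...,0]-.45)<.07)&(abs(W[...,1]-.273)<.03)]
xs=np.linspace(.395,.505,12); m=[(np.percentile(H[abs(H[:,0]-x)<.006,1],[3,97]).mean()) for x in xs]
k=np.polyfit(xs,m,1); print('handle y',np.polyval(k,.443),np.degrees(np.arctan(k[0])))
m=(W[...,2]>.05)&(W[...,2]<.08)&(abs(W[...,1]-.273)<.012); print('x ext',np.nanmin(W[m][:,0]),np.nanmax(W[m][:,0]))
m=(W[...,2]>.066)&(abs(W[...,1]-.273)<.012)&(abs(W[...,0]-.45)<.12); print('handle x ext',np.percentile(W[m][:,0],[0.5,99.5]))
ring=W[134:149,275:293].reshape(-1,3); ring=ring[(ring[:,2]>.24)&(ring[:,0]<.7235)]; print('ring',len(ring),ring.min(0),ring.max(0),ring.mean(0))
row([.36,-.20,.24],Rpole(.8,0)*FLIP)
```

```text
edge x vs y [-0.11521662  0.73584679] 6.57244523078564
handle y 0.2729383578299524 0.4325625028957675
x ext 0.368167594134172 0.6295349512863996
handle x ext [0.3684469  0.52426181]
ring 81 [ 0.70068315 -0.02312167  0.24861015] [0.72299514 0.00549182 0.26922584] [ 0.71187754 -0.00944934  0.2580471 ]
row 1.559 -1.240 -0.009 -0.000 0.000 0.568 n>=8
```

```bash
python3 -m jog '1 -0.8 0 0 0 0.57; 1 -0.8 0 0 0 0.57; 1 -0.8 0 0 0 0.57; 1 -0.8 0 0 0 0.57; 1 -0.8 0 0 0 0.57' 0 40; python3 -m jog '0.2 -1 0 0 0 0; 0.2 -1 0 0 0 0; 0.2 -1 0 0 0 0; 0.2 -1 0 0 0 0';  python3 -m jog '0.3 -1 0 0 0 0; 0.3 -1 0 0 0 0; 0.3 -1 0 0 0 0; 0.3 -1 0 0 0 0'; python3 -m jog '0.3 -1 0 0 0 0; 0.3 -1 0 0 0 0; 0.3 -1 0 0 0 0; 0.3 -1 0 0 0 0; 0.3 -1 0 0 0 0'
python3 - <<'E'
from h import *
print(bot.state()["joint_pos"].round(3))
# grasp at pole x=+20, grasp point z 0.009 => tcp z=.048+.009-.019
R=Rpole(.6,0); g=np.array([.442,.273,.048])+R.apply([.02,0,-.010]); print(g)
row(g+[0,0,.11],R*FLIP); row(g,R*FLIP)
E
```

```text
time: 1.72
position: [0.3148, -0.2936, 0.2389]
orientation: [-0.0, 1.0, 0.004, 0.0]
ft_force: [-0.1, 0.1, 0.3]
grip_width: 1.001
finger_force: 0.0
time: 2.05
position: [0.3422, -0.1432, 0.2389]
orientation: [-0.0, 1.0, 0.007, 0.0]
ft_force: [0.8, 0.2, -0.5]
grip_width: 0.996
finger_force: 0.0
time: 2.38
position: [0.3856, 0.0072, 0.2391]
orientation: [-0.0, 1.0, 0.007, 0.0]
ft_force: [1.0, -0.2, -0.0]
grip_width: 0.997
finger_force: 0.0
time: 2.8
position: [0.4291, 0.1592, 0.2385]
orientation: [-0.001, 1.0, 0.008, 0.0]
ft_force: [0.1, 0.2, 0.2]
grip_width: 0.997
finger_force: 0.0
[9.800e-02 1.640e-01 1.689e+00 1.000e-03 1.289e+00 1.651e+00]
[0.4619989  0.27320944 0.038     ]
row 0.232 -0.756 0.604 -0.001 -0.000 0.008 n>=4
row 0.232 -0.755 1.338 -0.001 -0.000 0.008 n>=6
```

```bash
python3 -m jog '0.232 -0.755 0.6 0 0 0.008; 0.232 -0.755 0.6 0 0 0.008; 0.232 -0.755 0.6 0 0 0.008; 0.232 -0.755 0.6 0 0 0.008; 0.232 -0.755 0.6 0 0 0.008; 0.232 -0.755 0.6 0 0 0.008'
python3 - <<'E'
from h import *
p,W=cloud('scene'); save(p,'s1.png',(290,110,450,230),5)
R=Rpole(.6,0); g=np.array([.442,.273,.048])+R.apply([.02,0,-.010])
row(g,R*FLIP)
E
```

```text
time: 3.3
position: [0.4618, 0.2685, 0.1481]
orientation: [0.0, 1.0, 0.003, -0.001]
ft_force: [-0.3, -0.8, 0.4]
grip_width: 1.002
finger_force: 0.0
row -0.001 -0.035 0.741 0.000 -0.000 -0.006 n>=3
```

View pics/s1.png

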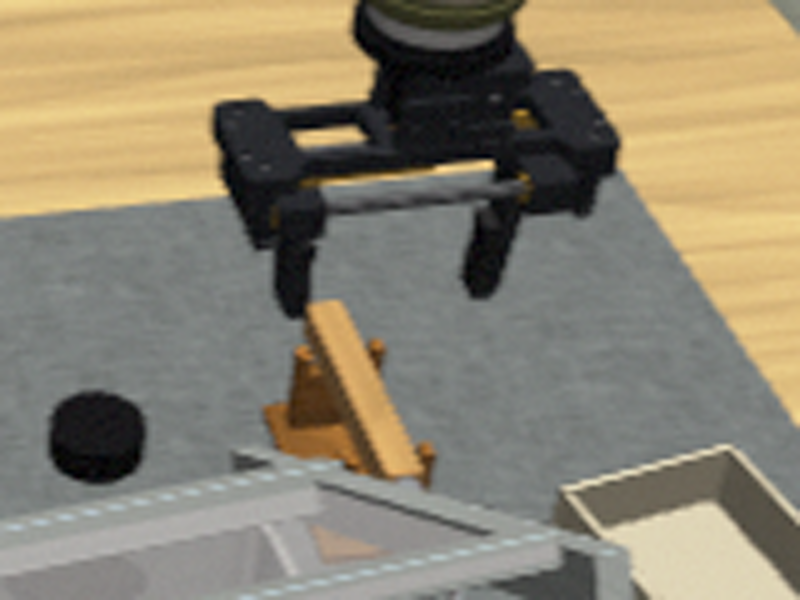

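The open fingers straddle the handle (which runs from (325,310) to (395,475) in the crop); alignment is good, so I descend and grip.

```bash
python3 -m jog '0 -0.035 0.25 0 0 0; 0 -0.035 0.5 0 0 0; 0 -0.035 0.65 0 0 0; 0 -0.035 0.735 0 0 0; 0 -0.035 0.735 0 0 0; 0 -0.035 0.735 0 0 0' 0 50; python3 -m jog '0 0 0 0 0 0; 0 0 0 0 0 0; 0 0 0 0 0 0; 0 0 0 0 0 0; 0 0 0 0 0 0; 0 0 0 0 0 0; 0 0 0 0 0 0; 0 0 0 0 0 0; 0 0 0 0 0 0; 0 0 0 0 0 0' 255 50
python3 - <<'E'
from h import *
s,p,r=pose(); print(p.round(4),r.as_euler('xyz',degrees=True).round(2),s['ft_force'].round(2),s['moment'].round(3),s['finger_force'])
E
```

```text
time: 3.85
position: [0.4627, 0.2731, 0.0397]
orientation: [-0.0, 1.0, 0.002, 0.001]
ft_force: [-0.5, 0.0, 1.6]
grip_width: 1.003
finger_force: 0.0
time: 4.68
position: [0.4621, 0.274, 0.0385]
orientation: [0.0, 1.0, 0.003, -0.0]
ft_force: [0.2, 0.3, 0.2]
grip_width: 0.269
finger_force: 0.0
[0.4621 0.274  0.0385] [180.     0.     0.34] [0.18 0.26 0.17] [ 0.001  0.023 -0.073] 0.0
```

```bash
python3 -m jog '0 0 0 0 0 0; 0 0 0 0 0 0; 0 0 0 0 0 0; 0 0 0 0 0 0' 255 60; python3 -m jog '0 0 -0.15 0 0 0; 0 0 -0.3 0 0 0; 0 0 -0.5 0 0 0;0 0 -0.7 0 0 0;0 0 -0.9 0 0 0; 0 0 -0.9 0 0 0; 0 0 -0.9 0 0 0'
python3 - <<'E'
from h import *
s,p,r=pose(); print(s['time'],p.round(4),r.as_euler('xyz',degrees=True).round(2),s['ft_force'].round(2),s['moment'].round(3),s['finger_force'],s['grip_width'])
p,W=cloud('top'); save(p,'t1.png',(130,150,270,260),5)
m=(W[...,2]>.12)&(W[...,2]<.22)&(W[...,0]>.54)&(abs(W[...,1]-.274)<.03)&(W[...,0]<.68)
P=W[m]
for x in np.arange(.54,.65,.01):
    q=P[abs(P[:,0]-x)<.005]
    if len(q): print(round(x,3),len(q),q[:,1].min().round(4),q[:,1].max().round(4),np.median(q[:,2]).round(4))
print(P[:,0].max())
E
```

```text
time: 5.02
position: [0.462, 0.274, 0.0384]
orientation: [-0.0, 1.0, 0.003, -0.0]
ft_force: [0.1, 0.7, -0.3]
grip_width: 0.239
finger_force: 60.0
time: 5.6
position: [0.4623, 0.274, 0.1741]
orientation: [-0.0, 1.0, 0.003, 0.001]
ft_force: [-0.4, 0.7, -3.0]
grip_width: 0.239
finger_force: 60.0
5.6 [0.4623 0.274  0.1741] [-1.7997e+02 -1.0000e-01  3.4000e-01] [-0.42  0.68 -2.96] [0.021 0.044 0.004] 59.99915510416031 0.23934255688450204
0.54 8 0.2694 0.2771 0.1987
0.55 14 0.2701 0.2781 0.1979
0.56 12 0.2705 0.2761 0.1974
0.57 12 0.2701 0.2763 0.1983
0.58 13 0.2705 0.2768 0.1972
0.59 11 0.2713 0.2773 0.1974
0.6 16 0.2702 0.278 0.196
0.61 14 0.2709 0.279 0.1955
0.62 18 0.2706 0.2757 0.1953
0.63 11 0.2704 0.2762 0.1941
0.6304952725377116
```

View pics/t1.png

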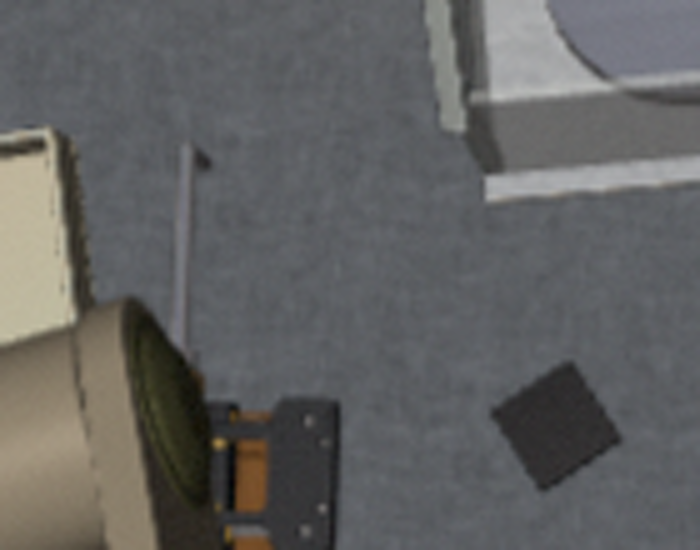

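The pole hangs straight in the grip: rod in the crop from (180,345) to (188,150), hook at about (197,155), consistent with a tip offset of (0.165, 0, 0.016) in the tool frame. Next: tilt and go in front of the ring.

```bash
cat >> h.py <<'E'
HT=np.array([.165,0,.016]); RS=Rpole(6.6,35); RT=RS*FLIP
xs,ys,ns=RS.as_matrix().T
def tip():
    s,p,r=pose(); return p+r.apply(HT)
def tcp_for(T): return T-RT.apply(HT)
E
python3 - <<'E'
from h import *
C=np.array([.711,-.009,.2575])
for a,n in((-.12,.03),(0,.03),(0,-.017)):
    P=tcp_for(C+a*xs+n*ns); print(a,n,P.round(3)); row(P,RT)
E
```

```text
-0.12 0.03 [ 0.453 -0.039  0.132]
row -0.070 2.084 0.273 0.043 0.779 -0.135 n>=8
0 0.03 [ 0.551 -0.028  0.201]
row 0.581 2.012 -0.186 0.043 0.779 -0.135 n>=8
0 -0.017 [ 0.577 -0.024  0.162]
row 0.760 1.993 0.070 0.043 0.779 -0.135 n>=8
```

```bash
python3 -m jog '-0.1 0.1 -0.05 0.005 0.09 -0.015; -0.2 0.2 -0.1 0.01 0.19 -0.03; -0.3 0.4 -0.1 0.02 0.3 -0.05; -0.3 0.6 -0.1 0.025 0.4 -0.07; -0.3 0.8 -0.1 0.03 0.5 -0.09; -0.3 0.9 -0.1 0.035 0.6 -0.105; -0.3 1 -0.1 0.04 0.7 -0.12; -0.3 1 -0.1 0.043 0.779 -0.135; -0.3 1 -0.1 0.043 0.779 -0.135'
python3 - <<'E'
from h import *
C=np.array([.711,-.009,.2575])
s,p,r=pose();print(s['joint_pos'].round(3),s['ft_force'].round(1),tip().round(3))
for a,n in((-.12,.03),(0,.03)):
    P=tcp_for(C+a*xs+n*ns); row(P,RT)
E
```

```text
time: 6.4
position: [0.4155, 0.123, 0.1857]
orientation: [-0.017, 0.953, 0.054, 0.299]
ft_force: [-0.5, -0.7, -2.9]
grip_width: 0.24
finger_force: 60.0
[-0.035 -0.094  2.241  0.221  0.401  1.245] [-0.5 -0.7 -2.9] [0.559 0.139 0.267]
row -0.102 1.100 0.366 0.000 0.003 -0.002 n>=5
row 0.698 1.099 0.364 0.000 0.003 -0.002 n>=5
```

```bash
python3 -m jog '0.05 0.2 0.1 0 0 0; 0.1 0.4 0.2 0 0 0; 0.1 0.65 0.3 0 0 0; 0.1 0.85 0.35 0 0 0; 0.1 1 0.365 0 0.003 -0.002; 0.2 1 0.365 0 0.003 -0.002; 0.3 1 0.365 0 0.003 -0.002; 0.4 1 0.365 0 0.003 -0.002; 0.5 1 0.365 0 0.003 -0.002; 0.6 1 0.365 0 0.003 -0.002;  0.6 1 0.365 0 0.003 -0.002'
python3 - <<'E'
from h import *
C=np.array([.711,-.009,.2575])
s,p,r=pose();print(s['joint_pos'].round(3),s['ft_force'].round(1),tip().round(3))
row(tcp_for(C+.03*ns),RT)
p,W=cloud('top'); a=p[110:165,255:310]; save(a,'t2a.png',s=8)
c=bot.calibration('top');K=np.array(c["camera_matrix"])
for X in (C,tip(),tip()+.034*ns):
    q=K@(np.array(c["R"])@X+c["t"]); print('px',(q[:2]/q[2]).round(1))
E
```

```text
time: 7.32
position: [0.5414, -0.0128, 0.1958]
orientation: [-0.018, 0.952, 0.056, 0.302]
ft_force: [0.2, -0.8, -2.6]
grip_width: 0.245
finger_force: 60.0
[-0.368  0.142  1.967  0.549  0.542  0.681] [ 0.2 -0.8 -2.6] [0.684 0.004 0.278]
row 0.058 0.105 0.002 -0.002 -0.004 0.003 n>=1
px [282.1 141.2]
px [276.5 150.3]
px [277.6 155.4]
```

View pics/t2a.png

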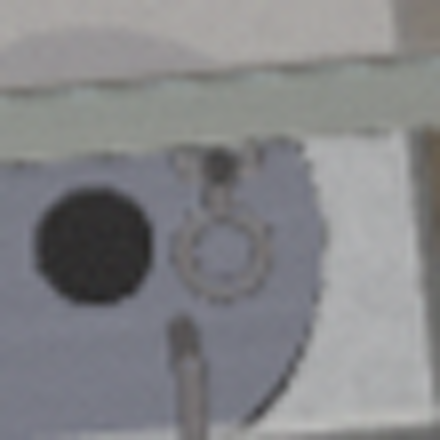

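Ring centre is at crop (222,250), full frame (282.8,141.3). The hook tip shows at about (183,320), some 2 mm right of where I predicted it. I correct the tip offset and ring y for this.

```bash
sed -i 's/^HT=.*/HT=np.array([.165,.0022,.016]); RS=Rpole(6.6,35); RT=RS*FLIP; C=np.array([.711,-.0102,.2575])/' h.py
python3 - <<'E'
from h import *
row(tcp_for(C+.03*ns),RT)
row(tcp_for(C+.012*ns),RT)
row(tcp_for(C-.017*ns),RT)
E
```

```text
row 0.069 0.101 0.000 -0.003 -0.002 0.003 n>=1
row 0.069 0.101 0.120 -0.003 -0.002 0.003 n>=1
row 0.069 0.101 0.314 -0.003 -0.002 0.003 n>=2
```

```bash
python3 -m jog '0.035 0.05 0 0 0 0; 0.069 0.101 0 0 0 0; 0.069 0.101 0 0 0 0; 0.069 0.101 0 0 0 0; 0.069 0.101 0 0 0 0'
python3 - <<'E'
from h import *
print((RS.inv().apply(tip()-C)*1000).round(1), bot.state()['ft_force'].round(1))
row(tcp_for(C+.03*ns),RT)
p,W=cloud('top'); a=p[110:165,255:310]; save(a,'t3a.png',s=8)
E
```

```text
time: 7.78
position: [0.5495, -0.0274, 0.201]
orientation: [-0.017, 0.952, 0.055, 0.302]
ft_force: [-0.1, 0.2, -2.9]
grip_width: 0.235
finger_force: 60.0
[-0.4 -0.6 31.4] [-0.1  0.2 -2.9]
row 0.003 -0.005 0.006 -0.001 -0.004 0.001 n>=1
```

View pics/t3a.png

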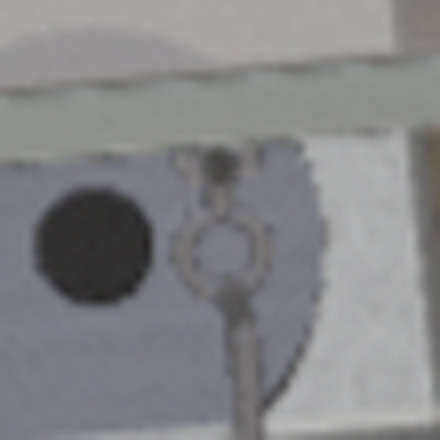

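Hook end at crop (236,290) just in front of the ring centre (222,250): that agrees with a tip 30 mm above the hole centre along the slope normal. I lower it through.

```bash
python3 -m jog '0 0 0.05 0 0 0; 0 0 0.1 0 0 0; 0 0 0.15 0 0 0; 0 0 0.2 0 0 0; 0 0 0.2 0 0 0'; python3 -m jog '0 0 0.03 0 0 0; 0 0 0.06 0 0 0; 0 0 0.06 0 0 0'
python3 - <<'E'
from h import *
s=bot.state();print((RS.inv().apply(tip()-C)*1000).round(1), RS.inv().apply(s['ft_force']).round(1),s['moment'].round(2))
E
```

```text
time: 8.25
position: [0.5671, -0.0249, 0.175]
orientation: [-0.018, 0.952, 0.056, 0.301]
ft_force: [1.0, 0.1, -3.3]
grip_width: 0.237
finger_force: 60.0
time: 8.5
position: [0.5723, -0.0246, 0.1688]
orientation: [-0.018, 0.952, 0.056, 0.302]
ft_force: [0.2, 0.8, -2.8]
grip_width: 0.236
finger_force: 60.0
[-0.1 -0.3 -8.1] [-1.4  0.8 -2.5] [-0.01  0.55  0.  ]
```

```bash
python3 -m jog '0 0 0.03 0 0 0; 0 0 0.06 0 0 0; 0 0 0.06 0 0 0; 0 0 0.06 0 0 0'; python3 -m jog '-0.015 0 0 0 0 0; -0.03 0 0 0 0 0; -0.045 0 0 0 0 0; -0.06 0 0 0 0 0; -0.06 0 0 0 0 0'
python3 - <<'E'
from h import *
s=bot.state();print((RS.inv().apply(tip()-C)*1000).round(1), RS.inv().apply(s['ft_force']).round(1),s['moment'].round(2))
p,W=cloud('top'); a=p[110:165,255:310]; save(a,'t4a.png',s=8)
E
```

```text
time: 8.83
position: [0.5773, -0.024, 0.1619]
orientation: [-0.017, 0.952, 0.056, 0.302]
ft_force: [-0.4, -0.7, -3.4]
grip_width: 0.24
finger_force: 60.0
time: 9.25
position: [0.5699, -0.0251, 0.1571]
orientation: [-0.017, 0.951, 0.056, 0.302]
ft_force: [3.4, 1.2, -1.0]
grip_width: 0.236
finger_force: 60.0
[ -8.7  -0.5 -16.1] [ 2.3  0.8 -2.9] [0.07 0.03 0.03]
```

View pics/t4a.png

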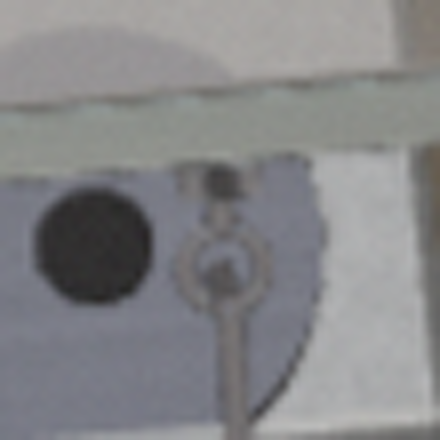

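The leg is seated in the ring (crop (222,270)), and the ring has begun to follow the pull at about 4 N. I draw it down.

```bash
cat > c.py <<'E'
from h import *
s=bot.state();q=(RS.inv().apply(tip()-C)*1000).round(1);f=RS.inv().apply(s['ft_force']-np.array([0,0,-2.9]));print('tip',q,'f',f.round(1),'m',s['moment'].round(2),'j',s['joint_pos'].round(2),s['time'])
E
python3 -m jog '-0.02 0 0 0 0 0; -0.04 0 0 0 0 0; -0.06 0 0 0 0 0; -0.08 0 0 0 0 0; -0.1 0 0 0 0 0; -0.12 0 0 0 0 0; -0.14 0 0 0 0 0; -0.16 0 0 0 0 0; -0.18 0 0 0 0 0; -0.2 0 0 0 0 0; -0.22 0 0 0 0 0; -0.24 0 0 0 0 0' >/dev/null; python3 c.py
```

```text
tip [-45.   -0.4 -16.5] f [ 3.9  0.9 -1.7] m [ 0.06 -0.26  0.07] j [-0.41  0.25  2.03  0.77  0.42  0.4 ] 10.3
```

```bash
python3 -m jog '-0.02 0 0 0 0 0; -0.04 0 0 0 0 0; -0.06 0 0 0 0 0; -0.08 0 0 0 0 0; -0.1 0 0 0 0 0; -0.12 0 0 0 0 0; -0.14 0 0 0 0 0; -0.16 0 0 0 0 0; -0.18 0 0 0 0 0; -0.2 0 0 0 0 0; -0.22 0 0 0 0 0' >/dev/null; python3 c.py;  python3 -m jog '-0.005 0 0 0 0 0; -0.01 0 0 0 0 0; -0.015 0 0 0 0 0; -0.02 0 0 0 0 0; -0.025 0 0 0 0 0; -0.03 0 0 0 0 0; -0.035 0 0 0 0 0; -0.04 0 0 0 0 0; -0.045 0 0 0 0 0; -0.05 0 0 0 0 0' >/dev/null; python3 c.py
```

```text
tip [-78.   -0.5 -16.7] f [ 5.   0.6 -0.8] m [ 0.1  -0.27  0.09] j [-0.44  0.24  2.12  0.92  0.39  0.21] 11.2167
tip [-85.3  -0.5 -16.7] f [ 4.6  0.4 -0.4] m [ 0.09 -0.15  0.08] j [-0.45  0.23  2.14  0.96  0.39  0.17] 12.05
```

```bash
echo 'import sys; sys.exit(f[0]>8)' >> c.py
python3 -m jog '-0.005 0 0 0 0 0; -0.01 0 0 0 0 0; -0.015 0 0 0 0 0; -0.02 0 0 0 0 0' >/dev/null; python3 c.py || exit
python3 -m jog '-0.005 0 0 0 0 0; -0.01 0 0 0 0 0; -0.015 0 0 0 0 0; -0.02 0 0 0 0 0' >/dev/null; python3 c.py || exit
python3 -m jog '-0.005 0 0 0 0 0; -0.01 0 0 0 0 0; -0.015 0 0 0 0 0; -0.02 0 0 0 0 0' >/dev/null; python3 c.py || exit
python3 -m jog '-0.005 0 0 0 0 0; -0.01 0 0 0 0 0; -0.015 0 0 0 0 0; -0.02 0 0 0 0 0' >/dev/null; python3 c.py || exit
python3 -m jog '-0.005 0 0 0 0 0; -0.01 0 0 0 0 0; -0.015 0 0 0 0 0; -0.02 0 0 0 0 0' >/dev/null; python3 c.py || exit
python3 -m jog '-0.005 0 0 0 0 0; -0.01 0 0 0 0 0; -0.015 0 0 0 0 0; -0.02 0 0 0 0 0' >/dev/null; python3 c.py || exit
```

```text
tip [-88.3  -0.5 -16.7] f [ 4.2  1.5 -0.7] m [ 0.07 -0.17  0.1 ] j [-0.46  0.23  2.15  0.97  0.39  0.15] 12.3833False
```

```bash
sed -i 's/sys.exit(f\[0\]>8)/sys.exit(int(f[0]>8))/' c.py
python3 -m jog '-0.005 0 0 0 0 0; -0.01 0 0 0 0 0; -0.015 0 0 0 0 0; -0.02 0 0 0 0 0' >/dev/null; python3 c.py || exit
python3 -m jog '-0.005 0 0 0 0 0; -0.01 0 0 0 0 0; -0.015 0 0 0 0 0; -0.02 0 0 0 0 0' >/dev/null; python3 c.py || exit
python3 -m jog '-0.005 0 0 0 0 0; -0.01 0 0 0 0 0; -0.015 0 0 0 0 0; -0.02 0 0 0 0 0' >/dev/null; python3 c.py || exit
python3 -m jog '-0.005 0 0 0 0 0; -0.01 0 0 0 0 0; -0.015 0 0 0 0 0; -0.02 0 0 0 0 0' >/dev/null; python3 c.py || exit
python3 -m jog '-0.005 0 0 0 0 0; -0.01 0 0 0 0 0; -0.015 0 0 0 0 0; -0.02 0 0 0 0 0' >/dev/null; python3 c.py || exit
python3 -m jog '-0.005 0 0 0 0 0; -0.01 0 0 0 0 0; -0.015 0 0 0 0 0; -0.02 0 0 0 0 0' >/dev/null; python3 c.py || exit
```

```text
tip [-91.3  -0.5 -16.7] f [ 3.9  0.3 -0.1] m [ 0.07 -0.14  0.08] j [-0.46  0.23  2.15  0.99  0.39  0.13] 12.7167
tip [-94.3  -0.5 -16.7] f [ 4.6  0.7 -0.3] m [ 0.05 -0.18  0.1 ] j [-0.46  0.23  2.16  1.01  0.38  0.11] 13.05
tip [-97.3  -0.5 -16.7] f [ 3.9 -0.1 -0.1] m [ 0.05 -0.17  0.15] j [-0.47  0.23  2.17  1.02  0.38  0.09] 13.3833
tip [-100.3   -0.5  -16.8] f [ 4.2  0.3 -0.4] m [ 0.06 -0.21  0.12] j [-0.47  0.23  2.18  1.04  0.38  0.07] 13.7167
tip [-103.3   -0.5  -16.8] f [ 4.2  1.  -0.7] m [ 0.06 -0.16  0.09] j [-0.48  0.23  2.18  1.05  0.38  0.05] 14.05
tip [-106.3   -0.5  -16.8] f [ 4.8  0.4 -0.4] m [ 0.06 -0.16  0.17] j [-0.48  0.23  2.19  1.07  0.38  0.02] 14.3833
```

```bash
python3 -m jog '-0.004 0 0 0 0 0; -0.008 0 0 0 0 0; -0.013 0 0 0 0 0; -0.013 0 0 0 0 0' >/dev/null; python3 c.py || exit
python3 -m jog '-0.004 0 0 0 0 0; -0.008 0 0 0 0 0; -0.013 0 0 0 0 0; -0.013 0 0 0 0 0' >/dev/null; python3 c.py || exit
python3 -m jog '-0.004 0 0 0 0 0; -0.008 0 0 0 0 0; -0.013 0 0 0 0 0; -0.013 0 0 0 0 0' >/dev/null; python3 c.py || exit
python3 -m jog '-0.004 0 0 0 0 0; -0.008 0 0 0 0 0; -0.013 0 0 0 0 0; -0.013 0 0 0 0 0' >/dev/null; python3 c.py || exit
python3 -m jog '-0.004 0 0 0 0 0; -0.008 0 0 0 0 0; -0.013 0 0 0 0 0; -0.013 0 0 0 0 0' >/dev/null; python3 c.py || exit
```

```text
tip [-108.3   -0.5  -16.8] f [4.4 0.5 0.2] m [ 0.02 -0.13  0.08] j [-0.48  0.23  2.2   1.08  0.38  0.01] 14.7167
tip [-110.3   -0.5  -16.8] f [3.3 0.6 0.7] m [ 0.07 -0.08  0.1 ] j [-0.49  0.23  2.2   1.09  0.38 -0.  ] 15.05
tip [-112.1   -0.5  -16.8] f [5.6 1.7 0.8] m [ 0.07 -0.21  0.13] j [-0.49  0.23  2.21  1.1   0.38 -0.02] 15.3833
tip [-112.4   -1.   -16.1] f [11.7  1.9 -1.4] m [ 0.21 -1.23  0.26] j [-0.49  0.23  2.21  1.12  0.38 -0.03] 15.7167
```

```bash
python3 -m jog '-0.003 0 0 0 0 0; -0.006 0 0 0 0 0; -0.006 0 0 0 0 0' >/dev/null; python3 c.py; python3 c.py
```

```text
tip [-112.4   -1.2  -15.7] f [14.4  1.6 -2.1] m [ 0.28 -1.73  0.36] j [-0.49  0.23  2.21  1.12  0.38 -0.04] 15.9667
tip [-112.4   -1.2  -15.7] f [14.4  1.6 -2.1] m [ 0.28 -1.73  0.36] j [-0.49  0.23  2.21  1.12  0.38 -0.04] 15.9667
```

```bash
python3 -m jog '-0.002 0 0 0 0 0; -0.002 0 0 0 0 0; -0.002 0 0 0 0 0; -0.002 0 0 0 0 0' >/dev/null; python3 c.py;python3 -m jog '0 0 0 0 0 0; 0 0 0 0 0 0; 0 0 0 0 0 0; 0 0 0 0 0 0'>/dev/null; python3 c.py; python3 -m jog '0 0 0 0 0 0; 0 0 0 0 0 0; 0 0 0 0 0 0'>/dev/null; python3 c.py
```

```text
tip [-112.5   -1.3  -15.6] f [17.2  2.  -2.3] m [ 0.3  -1.89  0.3 ] j [-0.49  0.23  2.21  1.12  0.38 -0.04] 16.3
tip [-112.5   -1.3  -15.6] f [17.2  1.8 -1.3] m [ 0.35 -1.86  0.37] j [-0.49  0.23  2.21  1.12  0.38 -0.04] 16.6333
tip [-112.5   -1.3  -15.6] f [16.1  1.4 -1.5] m [ 0.34 -1.87  0.31] j [-0.49  0.23  2.21  1.12  0.38 -0.04] 16.8833
```

```bash
python3 -m jog '0.002 0 0 0 0 0; 0.002 0 0 0 0 0; 0.002 0 0 0 0 0' >/dev/null; python3 c.py;python3 -m jog '0 0 0 0 0 0; 0 0 0 0 0 0; 0 0 0 0 0 0; 0 0 0 0 0 0'>/dev/null; python3 c.py; python3 -m jog '0 0 0 0 0 0; 0 0 0 0 0 0; 0 0 0 0 0 0; 0 0 0 0 0 0'>/dev/null; python3 c.py
```

```text
tip [-112.4   -1.2  -15.7] f [15.4  2.3 -2.2] m [ 0.34 -1.65  0.34] j [-0.49  0.23  2.21  1.12  0.38 -0.04] 17.1333
tip [-112.4   -1.2  -15.7] f [16.3  1.8 -1.8] m [ 0.31 -1.78  0.29] j [-0.49  0.23  2.21  1.12  0.38 -0.04] 17.4667
tip [-112.4   -1.2  -15.8] f [15.1  1.  -1.4] m [ 0.3  -1.74  0.35] j [-0.49  0.23  2.21  1.12  0.38 -0.04] 17.8
```

```bash
python3 -m jog '0.01 0 0 0 0 0; 0.02 0 0 0 0 0; 0.03 0 0 0 0 0; 0.03 0 0 0 0 0' >/dev/null; python3 c.py;python3 -m jog '0.01 0 0 0 0 0; 0.02 0 0 0 0 0; 0.02 0 0 0 0 0; 0.02 0 0 0 0 0'>/dev/null; python3 c.py
```

```text
tip [-111.1   -0.4  -17.1] f [-0.1 -0.4  1.5] m [-0.03  0.51 -0.02] j [-0.49  0.23  2.2   1.09  0.38 -0.01] 18.1333
tip [-107.5   -0.5  -16.9] f [-0.2  0.2  0.3] m [-0.02  0.49 -0.02] j [-0.48  0.23  2.2   1.08  0.38  0.02] 18.4667
```

```bash
python3 -m jog '0 0 -0.02 0 0 0; 0 0 -0.04 0 0 0; 0 0 -0.06 0 0 0; 0 0 -0.08 0 0 0' >/dev/null; python3 c.py;python3 -m jog '0 0 -0.03 0 0 0; 0 0 -0.06 0 0 0; 0 0 -0.1 0 0 0; 0 0 -0.14 0 0 0; 0 0 -0.18 0 0 0; 0 0 -0.22 0 0 0; 0 0 -0.26 0 0 0; 0 0 -0.26 0 0 0; 0 0 -0.26 0 0 0'>/dev/null; python3 c.py
python3 - <<'E'
from h import *
p,W=cloud('top'); a=p[110:190,225:335]; save(a,'t5a.png',s=7)
E
```

```text
tip [-107.5   -0.5   -4.4] f [-1.5 -0.2  0.2] m [-0.04  0.48  0.01] j [-0.49  0.19  2.21  1.02  0.4   0.07] 18.8
tip [-107.4   -0.7   34.6] f [ 0.5 -0.8 -1.1] m [-0.02  0.51  0.03] j [-0.54  0.07  2.23  0.86  0.48  0.21] 19.55
```

View pics/t5a.png

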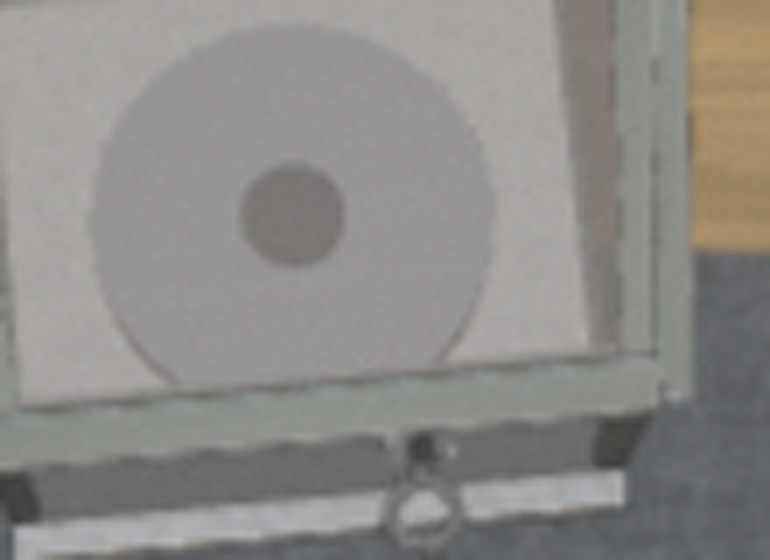

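Hatch shut: the ring is at crop (425,510) with the bar at the bottom of the frame, and the hook is clear. Heading back.

Run:
```python
from h import *
row([.425,.10,.20],RT)
row([.4155,.123,.19],RT)
```

```text
row 0.119 -0.940 -0.393 -0.000 -0.005 0.002 n>=4
row 0.043 -1.100 -0.364 -0.000 -0.005 0.002 n>=5
```

```bash
python3 -m jog '0 -0.1 -0.1 0 0 0; 0 -0.25 -0.2 0 0 0; 0.05 -0.45 -0.3 0 0 0; 0.05 -0.65 -0.36 0 0 0; 0.05 -0.85 -0.36 0 0 0; 0.05 -1 -0.36 0 0 0; 0.05 -1 -0.36 0 0 0'
python3 - <<'E'
from h import *
R=Rpole(.34,0)*FLIP
row([.462,.274,.148],R); row([.452,.25,.17],R); print(tip())
E
```

```text
time: 20.18
position: [0.4172, 0.1119, 0.1897]
orientation: [-0.019, 0.952, 0.057, 0.302]
ft_force: [0.2, -1.1, -3.1]
grip_width: 0.238
finger_force: 60.0
row 0.188 -1.036 0.474 -0.046 -0.781 0.141 n>=5
row 0.203 -0.886 0.305 -0.046 -0.781 0.141 n>=5
[0.56046453 0.12702482 0.27172965]
```

```bash
python3 -m jog '0 -0.15 0 0 0 0; 0 -0.3 0 -0.005 -0.1 0.015; 0.05 -0.45 0.05 -0.01 -0.22 0.04; 0.1 -0.6 0.1 -0.02 -0.34 0.06; 0.15 -0.75 0.2 -0.028 -0.47 0.085; 0.2 -0.88 0.25 -0.035 -0.6 0.11; 0.2 -0.88 0.3 -0.04 -0.7 0.125; 0.2 -0.88 0.3 -0.046 -0.781 0.141; 0.2 -0.88 0.3 -0.046 -0.781 0.141; 0.2 -0.88 0.3 -0.046 -0.781 0.141; 0.2 -0.88 0.3 -0.046 -0.781 0.141'
python3 - <<'E'
from h import *
R=Rpole(.34,0)*FLIP
row([.4622,.274,.138],R); row([.4622,.274,.0388],R)
p,W=cloud('top')
m=(W[...,2]>.11)&(W[...,2]<.22)&(W[...,0]>.53)&(abs(W[...,1]-.255)<.04)&(W[...,0]<.68)
P=W[m]; s,q,r=pose(); print(s['ft_force'],s['moment'])
P=r.inv().apply(P-q)
for x in np.arange(.08,.18,.01):
    a=P[abs(P[:,0]-x)<.005]
    if len(a): print(round(x,3),len(a),a[:,1].min().round(4),a[:,1].max().round(4),np.median(a[:,2]).round(4))
print(P[:,0].max())
E
```

```text
time: 21.1
position: [0.4529, 0.245, 0.1703]
orientation: [0.001, 1.0, 0.001, 0.001]
ft_force: [-0.4, 0.0, -2.3]
grip_width: 0.24
finger_force: 60.0
row 0.062 -0.193 0.215 0.001 -0.002 -0.005 n>=2
row 0.061 -0.194 0.876 0.001 -0.002 -0.005 n>=4
[ 0.31749913  0.10138154 -2.99103427] [ 0.07470567  0.0246439  -0.05799685]
0.08 11 -0.0036 0.0049 -0.0227
0.09 14 -0.0038 0.0048 -0.0233
0.1 12 -0.0012 0.0039 -0.0224
0.11 12 -0.0011 0.0041 -0.0237
0.12 12 -0.0023 0.0032 -0.0231
0.13 14 -0.0025 0.0049 -0.0223
0.14 16 -0.0033 0.0051 -0.0219
0.15 13 -0.0039 0.0044 -0.0226
0.16 20 -0.0015 0.0044 -0.0216
0.17 4 -0.002 0.0043 -0.0199
0.16646268249967638
```

```bash
python3 -m jog '0.03 -0.1 0.1 0 -0.012 -0.005; 0.061 -0.194 0.2 0 -0.024 -0.005; 0.061 -0.194 0.3 0 -0.024 -0.005; 0.061 -0.194 0.3 0 -0.024 -0.005; 0.061 -0.194 0.3 0 -0.024 -0.005'
python3 - <<'E'
from h import *
s,q,r=pose(); print(q.round(4),r.as_euler('xyz',degrees=True).round(2))
row([.4622,.274,.0388],r)
E
```

```text
time: 21.57
position: [0.4617, 0.2742, 0.1256]
orientation: [0.001, 1.0, 0.003, -0.009]
ft_force: [0.1, -0.2, -1.8]
grip_width: 0.241
finger_force: 60.0
[0.4617 0.2742 0.1256] [179.91   1.05   0.36]
row 0.014 0.000 0.578 0.000 0.000 0.000 n>=3
```

```bash
python3 -m jog '0.003 0 0.12 0 0 0; 0.006 0 0.25 0 0 0; 0.01 0 0.35 0 0 0; 0.01 0 0.44 0 0 0; 0.014 0 0.5 0 0 0; 0.014 0 0.535 0 0 0; 0.014 0 0.55 0 0 0; 0.014 0 0.55 0 0 0; 0.014 0 0.55 0 0 0'; python3 -m jog '0 0 0.01 0 0 0; 0 0 0.016 0 0 0; 0 0 0.016 0 0 0'
python3 - <<'E'
from h import *
s,q,r=pose(); print(q.round(4),s['ft_force'],s['moment'])
E
```

```text
time: 22.32
position: [0.4633, 0.2744, 0.0437]
orientation: [0.001, 1.0, 0.003, -0.008]
ft_force: [0.3, 0.2, -3.5]
grip_width: 0.238
finger_force: 60.0
time: 22.57
position: [0.4629, 0.2743, 0.0406]
orientation: [0.001, 1.0, 0.003, -0.009]
ft_force: [-0.3, -0.2, -2.9]
grip_width: 0.241
finger_force: 60.0
[0.4629 0.2743 0.0406] [-0.29420642 -0.17135011 -2.85033101] [ 0.0513085   0.02232647 -0.00091693]
```

```bash
python3 -m jog '0 0 0.005 0 0 0; 0 0 0.009 0 0 0; 0 0 0.009 0 0 0; 0 0 0.009 0 0 0'
python3 - <<'E'
from h import *
s,q,r=pose(); print(q.round(4),s['ft_force'].round(2),s['moment'].round(3))
E
python3 -m jog '-0.004 0 0.003 0 0 0; -0.004 0 0.006 0 0 0; -0.004 0 0.006 0 0 0; -0.004 0 0.006 0 0 0'
python3 - <<'E'
from h import *
s,q,r=pose(); print(q.round(4),s['ft_force'].round(2),s['moment'].round(3))
E
```

```text
time: 22.9
position: [0.4628, 0.2742, 0.0392]
orientation: [0.001, 1.0, 0.003, -0.009]
ft_force: [0.2, -0.1, -2.1]
grip_width: 0.24
finger_force: 60.0
[0.4628 0.2742 0.0392] [ 0.18 -0.1  -2.07] [0.018 0.063 0.017]
time: 23.23
position: [0.4624, 0.2743, 0.0386]
orientation: [0.001, 1.0, 0.003, -0.009]
ft_force: [0.3, -0.1, 2.5]
grip_width: 0.244
finger_force: 60.0
[0.4624 0.2743 0.0386] [ 0.31 -0.08  2.47] [-0.032  0.009  0.01 ]
```

```bash
python3 -m jog '0 0 0 0 0 0; 0 0 0 0 0 0; 0 0 0 0 0 0; 0 0 0 0 0 0; 0 0 0 0 0 0; 0 0 0 0 0 0; 0 0 0 0 0 0; 0 0 0 0 0 0; 0 0 0 0 0 0; 0 0 0 0 0 0; 0 0 0 0 0 0; 0 0 0 0 0 0' 0 10; python3 -m jog '0 0 -0.1 0 0 0; 0 0 -0.25 0 0 0; 0 0 -0.5 0 0 0; 0 0 -0.75 0 0 0; 0 0 -1 0 0 0; 0 0 -1 0 0 0'; python3 -m jog '-0.2 0.3 -0.3 0 0 0; -0.4 0.6 -0.6 0 0 0; -0.4 0.8 -0.6 0 0 0; -0.4 1 -0.6 0 0 0;  -0.4 1 -0.6 0 0 0; -0.4 1 -0.6 0 0 0'
python3 - <<'E'
from h import *
p,W=cloud('top'); save(p,'t6.png',s=1.4)
m=(W[...,2]>.05)&(W[...,2]<.08)&(abs(W[...,1]-.273)<.012)&(W[...,0]<.66); print('x ext',np.nanmin(W[m][:,0]),np.nanmax(W[m][:,0]))
H=W[(W[...,2]>.064)&(W[...,2]<.08)&(abs(W[...,0]-.45)<.07)&(abs(W[...,1]-.273)<.03)]
xs_=np.linspace(.395,.505,12); m=[(np.percentile(H[abs(H[:,0]-x)<.006,1],[3,97]).mean()) for x in xs_]
k=np.polyfit(xs_,m,1); print('handle y',np.polyval(k,.443),np.degrees(np.arctan(k[0])),np.median(H[:,2]))
print(bot.state()['ft_force'])
E
```

```text
time: 24.23
position: [0.4622, 0.2742, 0.0383]
orientation: [0.001, 1.0, 0.003, -0.009]
ft_force: [0.7, -0.6, -0.2]
grip_width: 1.0
finger_force: 0.0
time: 24.73
position: [0.4674, 0.2754, 0.1954]
orientation: [-0.001, 1.0, 0.003, -0.003]
ft_force: [0.7, 0.1, 0.0]
grip_width: 0.998
finger_force: 0.0
time: 25.23
position: [0.4074, 0.1215, 0.281]
orientation: [0.001, 1.0, 0.001, -0.007]
ft_force: [-0.1, 0.5, -0.2]
grip_width: 1.0
finger_force: 0.0
x ext 0.4717414776925478 0.6306058039001259Traceback (most recent call last):
  File "<stdin>", line 5, in <module>
    return _quantile_unchecked(
        a, q, axis, out, overwrite_input, method, keepdims, weights)
    return _ureduce(a,
                    func=_quantile_ureduce_func,
    ...<5 lines>...
                    overwrite_input=overwrite_input,
                    method=method)
    r = func(a, **kwargs)
    result = _quantile(arr,
                       quantiles=q,
    ...<2 lines>...
                       out=out,
                       weights=wgt)
    slices_having_nans = np.isnan(arr[-1, ...])
                                  ~~~^^^^^^^^^
IndexError: index -1 is out of bounds for axis 0 with size 0
```

View pics/t6.png

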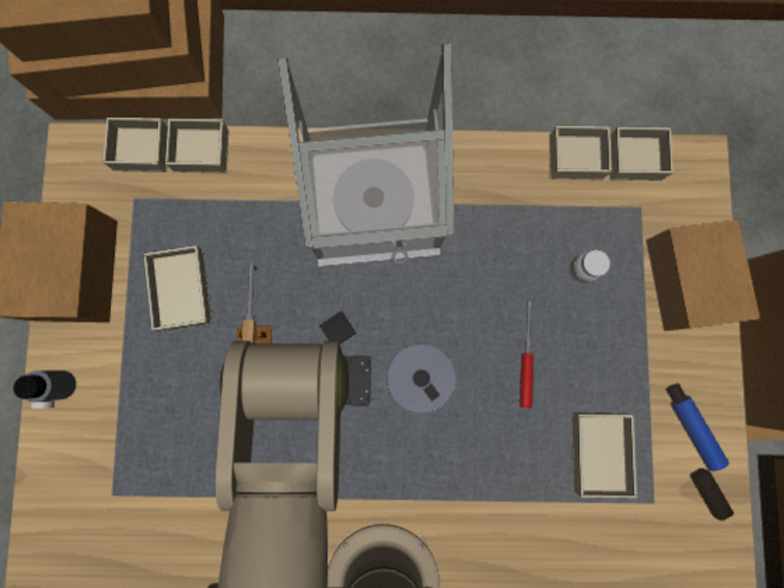

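The hatch is shut (ring at (400,252)). The pole is back in its cradle with its hook at (252,268), as before, and nothing else has moved. I hand it in.

```bash
python3 -c "
from rig import bot
print(bot.job_done())"
```

```text
the job is handed in; nothing more can be done
None
```

The hatch is shut and was held against its stop at about 15–16 N for over half a second (brief peak reading about 17 N); the pole is back in its cradle, hook end within about 1 mm of where it was, with no other thing seen to have moved, and the job is handed in at about 25 s (the hand-in returned no verdict).

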